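# Stow the cell cases under the bench riser

### The arm

A 6-joint arm with a two-finger parallel gripper is mounted at the origin on the work surface. World frame = base frame: x ahead of the robot, y to its left, z up, the work surface at z = 0. Lengths are in mm, angles in rad, forces in N, time in s.
With the tool pointing down it reaches from about 275 to 825 mm from the base axis. Payload 4.9 kg.
Tool frame: the origin (TCP) lies at the very end of the fingers, on their centre line; the grasp point (between the pads) lies 19 mm behind it; z points along the fingers, y is the line along which they close (so a half turn about z gives the same grasp; the last joint's range is limited). The gripper opens to 85 mm and grips with 20 to 120 N. Pads are 22 mm wide; open, the fingers measure 114 mm over their backs; the gripper's body (76 mm by 85 mm) begins 54 mm behind the grasp point. The pads swing forward as they close: fully open they stand 13 mm farther back than shut.
Start: joints at [-1.313, 0.326, -0.193, 1.052, 0, 1.437], TCP at [210.032, -508.336, 231.281] pointing down, gripper open.
Joint ranges: [-2.65, 2.65], [-0.97, 1.79], [-1.3, 1.35], [-1.93, 2.1], [-1.47, 1.37], [-3.14, 3.14]. Speed limits (rad/s): [2.57, 2.57, 3.14, 3.14, 3.14, 3.14].

### API

Orientations are given as a unit quaternion [x, y, z, w].
In Python, from cell import env gives the robot as it stands. The module is installed in compiled form; this text tells all that it offers. Calls block until the motion is done:
- env.move_to(position, orientation): joint-space move of the TCP to a pose.
- env.servo_line(position, speed=150, ori=None, contact_N=None): straight line of the TCP; ori=None keeps the orientation; speed is the mean speed in mm/s. With contact_N (N) it stops when the force on the tool has changed by that much, and returns True; else False.
- env.set_joints(angles): joint-space move.
- env.gripper_to(opening, effort=None): finger opening in mm; effort is the grip in N (None keeps the last); returns when the fingers have stopped.
- env.hold(seconds).
- env.ik(position, orientation): joint angles nearest the present ones, or None.
- env.observe(): the state.
- env.camera(name): name is "scene" or "top" or "wrist"; returns the picture (480x640x3 uint8, blue, green, red); there is no depth.
- env.camera_model(name): a dict with "mtx" (3x3 intrinsics, pixels), "dist" ([k1, k2, p1, p2, k3] as OpenCV has them; the pictures are not rectified), "R" (3x3) and "t" (3): a world point X has camera coordinates R X + t. Camera axes: x right, y down, z forward; pixel columns grow to the right and rows downward; lengths in mm; the calibration is good to about 2 mm. A picture is of the moment at which its call begins: read the wrist's pose just before it. camera_model takes no time and is no camera call; for the wrist camera it gives the pose at the moment of the call.
A pose or a line that the arm cannot do raises env.Unreachable and nothing moves.
- env.job_done(): hands the job in; it is judged then, once.
The state is a dict: "t": time; "joints": joint angles; "joint_velocities": joint speeds; "tau": joint torques, N m; "ee_pos": TCP position; "ee_rot": TCP orientation; "ft_force": force on the tool from outside, world axes, zero at the start; "wrist_torque": the same for the moment, N m; "opening": finger opening in mm; "grasp_force": force on a finger pad.
Only numpy, scipy, OpenCV 4.12 (cv2) and the standard library are available. Lean on these libraries where they do the work, as an engineer would, in place of code of your own. Each camera call takes 0.05 s, during which the arm holds its last target. There are 200 camera calls.

### The job

Tidy the three closed grey cases of glass cells away under the riser: in front of it, stack the medium case squarely on the large one and the small case squarely in the middle of the medium one, long sides parallel, let go, and only then slide the whole column into the slot between the riser's two drawer blocks, under its slats, until the large case meets the steel stop bar inside, so that nothing sticks out at the front. The cells are fragile: keep the cases level, set them down without dropping them, push gently and do not ram the stop; the stack must end still square, and the other things on the bench where they were.

Things in the scene. Friction and masses are not known exactly. Their poses are not given: they have to be found in the camera images.
- case_large: Large closed grey plastic case, 120 (its x) x 64 (its y) x 40 mm high (z), about 0.34 kg. Loose, lying flat on the bench in front of the slot, not lined up with it. Origin: centre of its underside. Its clasps are on the -x end.
- case_medium: Medium closed grey plastic case, 120 (x) x 64 (y) x 30 mm high (z), about 0.22 kg. Loose, lying flat on the bench to one side. Origin: centre of its underside.
- case_small: Small closed grey plastic case, 90 (x) x 56 (y) x 26 mm high (z), about 0.12 kg. Loose, lying flat on the bench to the other side. Origin: centre of its underside.
- riser: Fixed bench riser, 246 wide (y) x 160 deep (x) x 122 mm high: two grey drawer blocks, each 85 mm wide, with a 76 mm wide slot between them, spanned by three dark slats. Origin: middle of the slot's mouth, on the bench, in the plane of the riser's front face. x points into the slot, away from the robot; z up.
- slat (a point): Middle of the lower front edge of the first slat, 110 mm above the bench, straight above the riser's origin. The slats are 14 mm wide and 12 mm thick: one flush with the front, one at mid-depth, one at the back. The 96 mm high stack passes beneath with 14 mm to spare and between the blocks with 6 mm each side.
- stop: Fixed steel stop bar across the slot, 72 mm wide, 12 thick, 24 high, 130 to 142 mm inside the mouth. Origin: middle of the lower edge of its face towards the mouth; x points into the slot like the riser's x. With the large case home, its leading end touches this face and its outer end is 10 to 22 mm inside the mouth.
- reagent: Bystander: amber bottle, 64 mm diameter, 150 mm high. Origin: centre of its underside.
- beaker: Bystander: glass beaker, 72 mm diameter, 90 mm high. Origin: centre of its underside.
- jar: Bystander: small white jar, 40 mm diameter, 45 mm high. Origin: centre of its underside.
- mouse: Bystander: black computer mouse, 105 (x) x 60 (y) x 26 mm. Origin: centre of its underside.
- tip_box: Bystander: clear box of pipette tips, 120 (x) x 85 (y) x 55 mm; not one of the cases. Origin: centre of its underside.
- marker: Bystander: marker pen lying on the bench, 125 mm long along its x, 14 mm thick. Origin: centre of its underside.

How it is judged (in metres and radians):
On the way, in this order (a step that is already met when the one before it is completed fails the run):
1. the medium case stands squarely on the large one and the small one squarely on the medium one, all let go, with the large case still on the bench at least half outside the slot (x of case_medium in the frame of case_large between -0.01 and 0.01 m and y of case_medium in the frame of case_large between -0.01 and 0.01 m and z of case_medium in the frame of case_large between 0.037 and 0.043 m and angle between the x axis of case_medium and the x axis of case_large, either way round below 0.12 rad and x of case_small in the frame of case_medium between -0.01 and 0.01 m and y of case_small in the frame of case_medium between -0.01 and 0.01 m and z of case_small in the frame of case_medium between 0.027 and 0.033 m and angle between the x axis of case_small and the x axis of case_medium, either way round below 0.12 rad and contact force between the fingers and case_large below 0.1 N and contact force between the fingers and case_medium below 0.1 N and contact force between the fingers and case_small below 0.1 N and x of case_large in the frame of riser below 0.005 m), for 0.2 s.
2. the large case, with the others on it, is pushed against the stop bar (felt contact of over 1 N) (contact force between case_large and stop above 1 N and x of case_large in the frame of stop between -0.063 and -0.05 m and y of case_large in the frame of riser between -0.015 and 0.015 m and height (world z) of case_large below 0.004 m and x of case_medium in the frame of case_large between -0.01 and 0.01 m and y of case_medium in the frame of case_large between -0.01 and 0.01 m and z of case_medium in the frame of case_large between 0.037 and 0.043 m and angle between the x axis of case_medium and the x axis of case_large, either way round below 0.12 rad and x of case_small in the frame of case_medium between -0.01 and 0.01 m and y of case_small in the frame of case_medium between -0.01 and 0.01 m and z of case_small in the frame of case_medium between 0.027 and 0.033 m and angle between the x axis of case_small and the x axis of case_medium, either way round below 0.12 rad), for 0.04 s.
At the end, for the whole second after the job is handed in: The large case stands flat on the bench in the slot, its leading end within 3 mm of the stop bar; the medium case lies on it within 10 mm each way and the small one on the medium one within 10 mm each way, long sides parallel within 0.12 rad; all level, at rest and released (x of case_large in the frame of stop between -0.063 and -0.05 m and y of case_large in the frame of riser between -0.015 and 0.015 m and height (world z) of case_large below 0.004 m and x of case_medium in the frame of case_large between -0.01 and 0.01 m and y of case_medium in the frame of case_large between -0.01 and 0.01 m and z of case_medium in the frame of case_large between 0.037 and 0.043 m and angle between the x axis of case_medium and the x axis of case_large, either way round below 0.12 rad and x of case_small in the frame of case_medium between -0.01 and 0.01 m and y of case_small in the frame of case_medium between -0.01 and 0.01 m and z of case_small in the frame of case_medium between 0.027 and 0.033 m and angle between the x axis of case_small and the x axis of case_medium, either way round below 0.12 rad and linear speed of each of case_large, case_medium, case_small below 0.01 m/s and angle between each of case_large, case_medium, case_small's own z axis and vertical below 0.06 rad and contact force between the fingers and case_large below 0.1 N and contact force between the fingers and case_medium below 0.1 N and contact force between the fingers and case_small below 0.1 N); the robot touches nothing.
It fails at once if the large case is rammed against the stop (over 60 N) (contact force between case_large and stop above 60 N).
It fails at once if a case is tipped by more than 0.35 rad (angle between any of case_large, case_medium, case_small's own z axis and vertical above 0.35 rad).
It fails at once if a case is dropped or flung: it moves faster than 0.5 m/s (a fall of over 13 mm) while the fingers do not touch it ((contact force between the fingers and case_large below 0.1 N and linear speed of case_large above 0.5 m/s) or (contact force between the fingers and case_medium below 0.1 N and linear speed of case_medium above 0.5 m/s) or (contact force between the fingers and case_small below 0.1 N and linear speed of case_small above 0.5 m/s)).
It fails at once if a bystander is moved by more than 25 mm or toppled (distance of any of reagent, beaker, jar, mouse, tip_box, marker from where it was at the start of the episode above 0.025 m or angle between any of reagent, beaker, jar, mouse, tip_box, marker's own z axis and vertical above 0.5 rad).
It also fails if it takes over 72 s, if anything falls off the work surface, if the arm or the gripper's body presses on something with over 40 N, if the wrist force passes 120 N, or if a joint passes its speed limit or range.

## Working session

There is one attempt and no reset: what is moved stays moved. The work goes in short steps, each a Python script; the robot and the scene stay as the last script left them, time stands still between calls to the robot, and variables do not carry over. Pictures are saved under pics/ and viewed, at most 10 in all, crops included, and the job is handed in when it is done.

```bash
mkdir -p pics
python3 - <<'E'
from cell import env
import cv2,numpy as np
for n in("top","scene"):
    cv2.imwrite(f"pics/{n}0.png",env.camera(n)); m=env.camera_model(n); print(n,{k:np.round(v,3).tolist() for k,v in m.items()})
s=env.observe();print(s)
E
```

```text
top {'mtx': [[590.546, 0.0, 317.222], [0.0, 590.546, 231.823], [0.0, 0.0, 1.0]], 'dist': [-0.021, 0.0, 0.0, 0.0, 0.0], 'R': [[-0.014, -1.0, 0.009], [-0.999, 0.013, -0.05], [0.05, -0.01, -0.999]], 't': [-4.463, 562.528, 1727.6]}
scene {'mtx': [[507.718, 0.0, 317.277], [0.0, 507.718, 239.914], [0.0, 0.0, 1.0]], 'dist': [0.05, 0.0, 0.0, 0.0, 0.0], 'R': [[-0.196, 0.981, -0.012], [0.81, 0.155, -0.566], [-0.553, -0.121, -0.824]], 't': [102.193, -402.464, 1585.603]}
{'t': 0.1, 'joints': array([-1.31320846e+00,  3.26845718e-01, -1.93486567e-01,  1.05203136e+00,
       -1.37812807e-05,  1.43661847e+00]), 'joint_velocities': array([ 1.37906335e-03, -3.91905808e-05,  2.10187078e-04, -1.62764896e-03,
        2.82827476e-04,  1.28834797e-03]), 'tau': array([ 3.15227117e-04, -4.44240403e+01,  2.63037300e+01,  7.93230924e-03,
       -1.96786186e-04, -1.25323078e-05]), 'ee_pos': array([ 209.88212477, -507.80123438,  230.59223364]), 'ee_rot': array([ 9.80875916e-01,  1.94632533e-01, -5.52023778e-05, -7.81740255e-04]), 'ft_force': array([ 0.72947904,  0.22900799, -0.55199885]), 'wrist_torque': array([0.01649728, 0.02668649, 0.00106965]), 'grasp_force': 0.0, 'opening': 85.57497155361469}
```

View pics/top0.png

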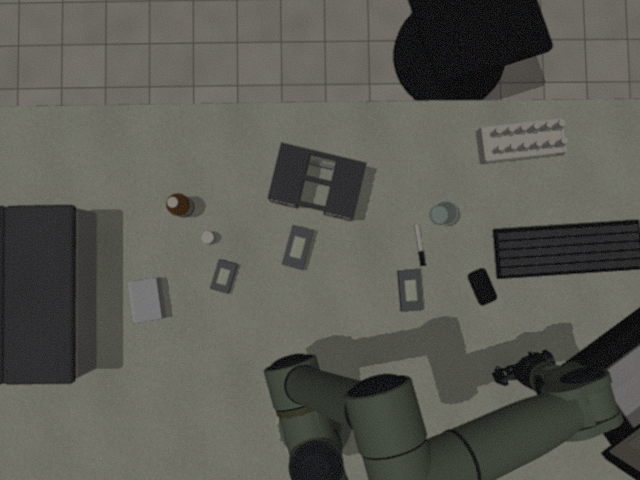

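View pics/scene0.png

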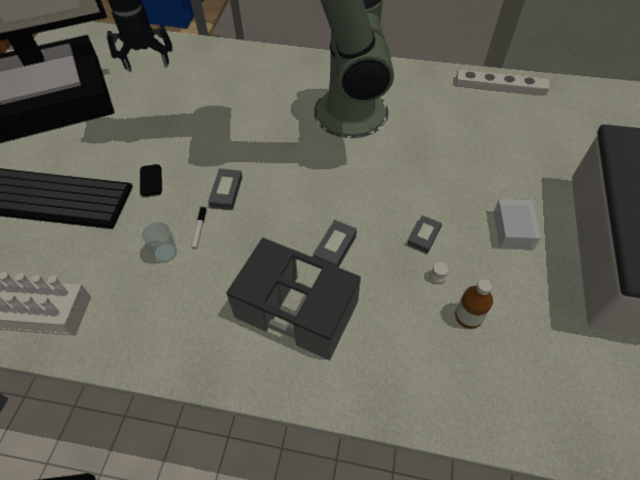

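The top view shows the large case at (298,247), the medium at (411,290) and the small at (224,276). The riser is at (318,182), with its mouth facing down-image and turned about 15°. Next I'll locate these roughly and take wrist close-ups.

```bash
cat > h.py <<'E'
from cell import env
import cv2,numpy as np
from scipy.spatial.transform import Rotation as Ro
def ray(m,px,z):
    p=cv2.undistortPoints(np.float64(px).reshape(-1,1,2),m["mtx"],m["dist"]).reshape(-1,2)
    d=np.c_[p,np.ones(len(p))]@m["R"]; c=-np.array(m["R"]).T@m["t"]
    return (c+d*((z-c[2])/d[:,2])[:,None])[:,:2]
def down(yaw):  # tool x axis at yaw, tool z down
    x=np.array([np.cos(yaw),np.sin(yaw),0]);z=np.array([0,0,-1.])
    return Ro.from_matrix(np.c_[x,np.cross(z,x),z]).as_quat()
def proj(m,P):
    return cv2.projectPoints(np.float64(P).reshape(-1,1,3),cv2.Rodrigues(np.array(m["R"]))[0],np.float64(m["t"]),m["mtx"],m["dist"])[0].reshape(-1,2)
E
python3 - <<'E'
from h import *
m=env.camera_model("top"); im=cv2.imread("pics/top0.png")
for n,p,z in(("L",(298,247),40),("M",(411,290),30),("S",(224,276),26)):
    print(n,ray(m,p,z).round())
    x,y=p; print(im[y-14:y+15:4,x-20:x+21:4].max(2))
print("riser corners",ray(m,[(282,144),(366,163),(352,218),(268,198)],122).round())
w=env.camera_model("wrist"); s=env.observe()
T=Ro.from_quat(s["ee_rot"]).as_matrix(); c=-np.array(w["R"]).T@w["t"]
print("cam in tool",T.T@(c-s["ee_pos"]),"axes",(w["R"]@T).round(2),w["mtx"],w["dist"])
E
```

```text
L [[518.  44.]]
[[114 115 116  85  71  70  69  72  64  83 108]
 [116 110 115  68  94 111  82  64  68  83 110]
 [111 113 112  62 121 122 125  68  58  82 114]
 [114 115  95  63 128 122 116  66  79 107 113]
 [113 111  72  83 125 125 109  71  79 108 113]
 [116 114  66 111 125 123  83  65  80 115 112]
 [118 110  72  72  93 119  70  62  94 112 108]
 [114  92  67  68  70  75  68  81 109 113 112]]
M [[ 388. -283.]]
[[110 110  60  69  67  66  68  63 110 113 112]
 [116 113  48  69 104 112 100  66 112 115 117]
 [107 111  53  69 127 125 109  67 115 116 109]
 [111 113  54  65 123 120 114  66  99 117 112]
 [114 114  55  67 127 123 122  68  94 112 116]
 [111 114  72  67 126 126 119  70  97 113 111]
 [110 113  79  68 122 102  95  63  86 113 114]
 [112 108  96  69  69  68  70  65  75 112 112]]
S [[437. 262.]]
[[115 116 110 110  68  70  64  74  95 112 108]
 [116 107 116  93  69  66  70  72  52  94 104]
 [110 112 116  70 113 124 111  68  64 108 114]
 [119 114 118  65 127 124 108  72  77 110 114]
 [116 119  98  74 126 122  77  56  93 115 113]
 [116 113  75  94 125 124  63  55 110 111 108]
 [117 113  64  71  69  72  68  80 112 114 114]
 [117 117 110  80  69  72  61  91 113 111 111]]
riser corners [[ 803.   84.]
 [ 747. -150.]
 [ 594. -108.]
 [ 653.  124.]]
cam in tool [ 7.12601847e+01  2.45875431e-02 -1.42636976e+02] axes [[-0.    1.    0.  ]
 [-0.96 -0.   -0.27]
 [-0.27 -0.    0.96]] [[398.12138329   0.         318.7904876 ]
 [  0.         398.12138329 245.58970334]
 [  0.           0.           1.        ]] [-0.08427346  0.          0.          0.          0.        ]
```

Run:
```python
from h import *
import json
out={}
for n,p,yaw in(("M",(388,-283,190),0.0),("R",(525,25,270),-.25),("S",(437,262,190),-.25)):
    env.move_to(p,down(yaw)); env.hold(.15)
    m=env.camera_model("wrist"); im=env.camera("wrist"); cv2.imwrite(f"pics/w{n}.png",im)
    out[n]={k:np.array(v).tolist() for k,v in m.items()}
    s=env.observe(); print(n,s["t"],s["ee_pos"].round(1),s["joints"].round(2))
json.dump(out,open("cams.json","w"))
```

```text
M 1.4167 [ 387.7 -284.   190.1] [-0.79  0.23 -0.43  0.9  -0.    2.36]
R 6.0167 [525.  25. 270.] [-0.09  0.26 -0.19  1.13  0.   -2.98]
S 7.25 [438.1 261.1 190.4] [ 0.39  0.28 -0.36  0.92 -0.   -2.5 ]
```

View pics/wR.png

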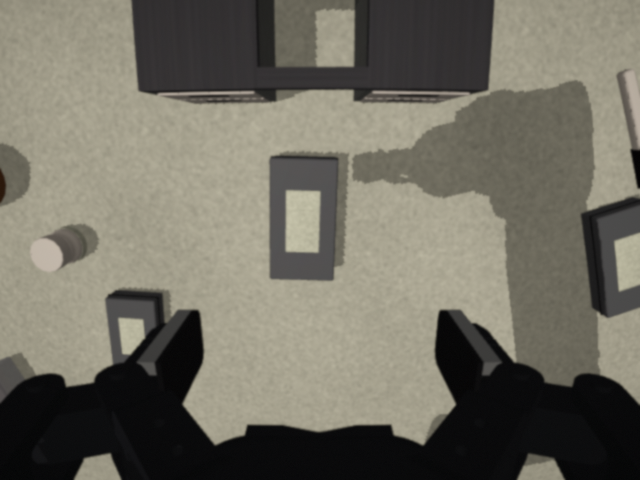

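View pics/wM.png

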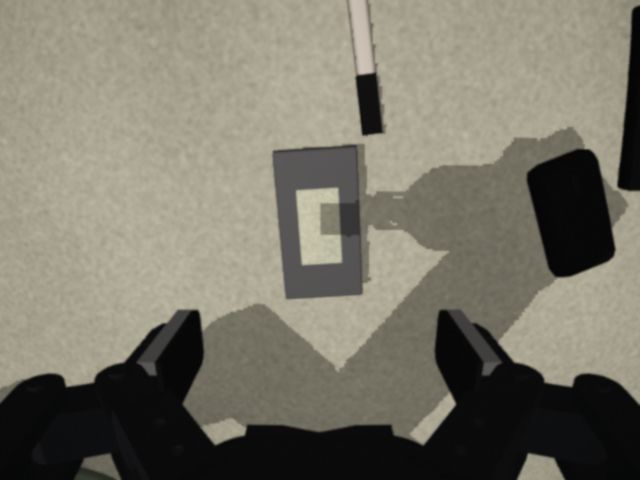

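View pics/wS.png

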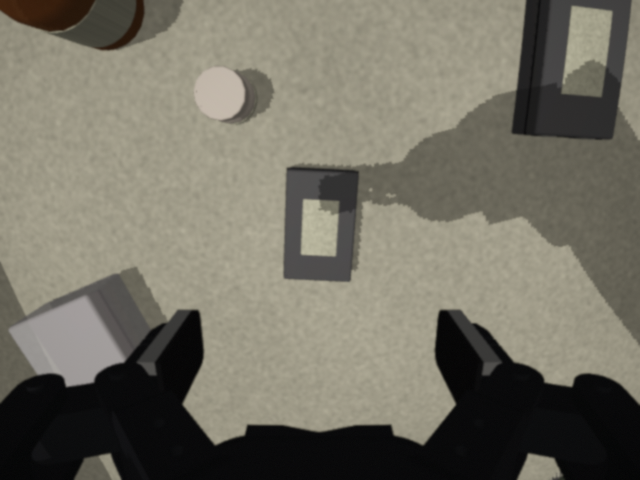

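wR shows the large case with corners at about (270,157), (338,157), (333,280) and (270,279), and the riser's front edge near row 90. In wM the medium case is centred at (320,222), and in wS the small case at (321,225). The labels sit in the middle of each case. I'll segment the cases by colour and enlarge the riser front.

```bash
cat >> h.py <<'E'
def case(im,m,seed,z,thr=.9):
    f=cv2.GaussianBlur(im,(3,3),0).astype(float); k=((f[...,0]/(f[...,2]+1)>thr)&(f.max(2)<115)).astype(np.uint8)
    cs,_=cv2.findContours(k,cv2.RETR_EXTERNAL,cv2.CHAIN_APPROX_NONE)
    c=max(cs,key=lambda c:(cv2.pointPolygonTest(c,seed,False)>=0)*cv2.contourArea(c))
    w=ray(m,c,z); (cx,cy),(a,b),_=r=cv2.minAreaRect(np.float32(w)); P=cv2.boxPoints(r)
    e=max([P[1]-P[0],P[2]-P[1]],key=np.linalg.norm); e=e if e[0]>0 else -e
    return np.array([cx,cy]),np.arctan2(e[1],e[0]),sorted((a,b)),cv2.boundingRect(c)
def label(im,m,seed,z):
    f=cv2.GaussianBlur(im,(3,3),0).max(2)
    x,y=map(int,seed); k=np.zeros_like(f); k[y-45:y+46,x-32:x+33]=(f[y-45:y+46,x-32:x+33]>120)
    cs,_=cv2.findContours(k,cv2.RETR_EXTERNAL,cv2.CHAIN_APPROX_NONE); c=max(cs,key=cv2.contourArea)
    return ray(m,[cv2.minAreaRect(c)[0]],z)[0]
E
python3 - <<'E'
from h import *
import json
C={n:{k:np.array(v) for k,v in m.items()} for n,m in json.load(open("cams.json")).items()}
I={n:cv2.imread(f"pics/w{n}.png") for n in"MRS"}
print([I["M"][y,x].tolist() for x,y in((290,200),(450,210),(450,100),(330,220),(350,220))])
for v,p,z in(("M",(285,200),30),("R",(280,220),40),("S",(292,240),26)):
    for t in(.88,.94): print(v,case(I[v],C[v],p,z,t))
print("Llabel",label(I["R"],C["R"],(303,222),40))
w=C["R"]
for n,px,z in(("topfront",[(138,90),(490,90),(258,87),(368,87)],122),):print(n,ray(w,px,z).round(1))
c=cv2.resize(I["R"][40:112,125:505],None,fx=2.1,fy=2.1*2,interpolation=2);cv2.imwrite("pics/c1.png",cv2.convertScaleAbs(c,alpha=2.2))
E
```

```text
[[87, 88, 89], [96, 110, 113], [149, 168, 173], [111, 129, 131], [55, 54, 56]]
M (array([ 388.5758667 , -284.07830811]), np.float32(0.064132534), [63.43973159790039, 119.27308654785156], (273, 146, 89, 153))
M (array([ 388.60510254, -283.90481567]), np.float32(0.062259104), [61.238853454589844, 117.62327575683594], (274, 147, 87, 151))
R (array([519.12615967,  43.16671371]), np.float32(-0.28271264), [63.17363357543945, 120.2763442993164], (270, 156, 69, 124))
R (array([519.18029785,  43.44037628]), np.float32(-0.28170693), [60.6519775390625, 118.22740173339844], (271, 157, 66, 122))
S (array([437.59799194, 261.7696228 ]), np.float32(-0.30270636), [55.413124084472656, 90.21267700195312], (284, 168, 74, 114))
S (array([437.59790039, 261.76577759]), np.float32(-0.3005806), [53.28251647949219, 88.30752563476562], (285, 169, 72, 111))
Llabel [518.33281041  43.76738722]
topfront [[ 655.3  123.9]
 [ 593.8 -115.7]
 [ 634.4   41.3]
 [ 615.5  -32.3]]
```

View pics/c1.png

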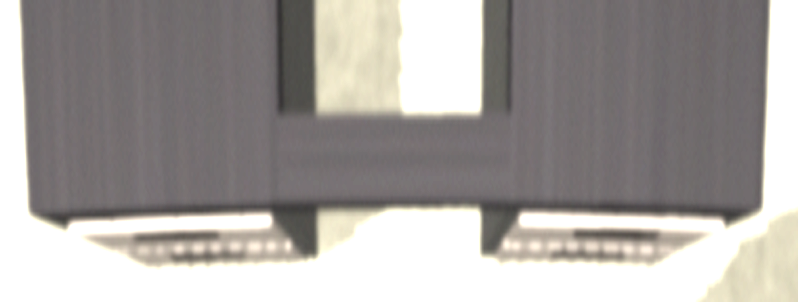

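Run:
```python
from h import *
import json
w={k:np.array(v) for k,v in json.load(open("cams.json"))["R"].items()}
for n,px,z in(("outer",[(139.3,90.2),(487.9,89.5)],122),("slot top",[(256,89.3),(369.3,89)],122),("slot bottom",[(275.5,100.2),(354.5,100)],0)):
    P=ray(w,px,z); d=P[0]-P[1]; print(n,P.round(1).tolist(),"mid",P.mean(0).round(1),"w",np.linalg.norm(d).round(1),"yaw",np.arctan2(-d[0],d[1]).round(4))
# side edges from top picture for yaw
m=env.camera_model("top"); im=cv2.imread("pics/top0.png")
f=cv2.GaussianBlur(im,(3,3),0).astype(float);k=((f[...,0]/(f[...,2]+1)>.9)&(f.max(2)<85)).astype(np.uint8)
cs,_=cv2.findContours(k,0,1);c=max(cs,key=lambda c:(cv2.pointPolygonTest(c,(295,180),False)>=0)*cv2.contourArea(c))
print(cv2.boundingRect(c),cv2.minAreaRect(np.float32(ray(m,c,122))))
```

```text
outer [[654.9, 123.0], [594.4, -114.3]] mid [624.7   4.4] w 244.9 yaw -0.2494
slot top [[633.3, 43.1], [614.0, -32.9]] mid [623.6   5.1] w 78.4 yaw -0.2489
slot bottom [[634.9, 42.0], [615.7, -33.6]] mid [625.3   4.2] w 78.0 yaw -0.2486
(268, 143, 108, 78) ((693.6011962890625, -24.184494018554688), (274.3958435058594, 170.78543090820312), 75.6892318725586)
```

```bash
cat >> h.py <<'E'
O=np.array([624.7,4.4]); RY=-.249; ex=np.array([np.cos(RY),np.sin(RY)]); ey=np.array([-ex[1],ex[0]])
def rw(x,y=0): return O+x*ex+y*ey
SX=-100
def pick(p,yaw,zt,hop):
    q=down(yaw+np.pi)
    env.gripper_to(85); env.move_to([*p,hop],q); env.servo_line([*p,zt],100); env.gripper_to(45,40)
    s=env.observe(); print("grip",s["t"],s["opening"],s["grasp_force"])
def place(p,yaw,z,hop,lift,c=3):
    q=down(yaw+np.pi)
    e=env.observe()["ee_pos"]; env.servo_line([e[0],e[1],lift],60)
    if hop>lift: env.move_to([*p,hop],q)
    else: env.servo_line([*p,lift],60,ori=q)
    env.servo_line([*p,z+6],60) if hop>lift else None
    env.hold(.3); hit=env.servo_line([*p,z-2],12,contact_N=c); s=env.observe()
    print("place",hit,s["ee_pos"].round(1),s["ft_force"].round(1)); env.hold(.2); env.gripper_to(85)
    env.servo_line([*p,hop+40],100); print(env.observe()["t"])
E
python3 - <<'E'
from h import *
pick(np.array([519.0,43.4]),-.2825,4,110)
place(rw(SX),RY,4,8,10)
m=env.camera_model("wrist")
im=env.camera("wrist");cv2.imwrite("pics/afterL.png",im)
pick(np.array([388.5,-284.0]),.063,4,120)
E
```

```text
grip 11.3167 63.89494010188954 45.02473175525665
place True [527.8  29.1   4.8] [-0.8 -0.7  5. ]
13.925
grip 17.15 63.30703041407848 44.25757706165314
```

Run:
```python
from h import *
place(rw(SX),RY,44,120,110)
e=env.observe()["ee_pos"]; env.move_to([*rw(-150),190],down(RY+np.pi)); env.hold(.2)
m=env.camera_model("wrist"); im=env.camera("wrist"); cv2.imwrite("pics/afterM.png",im)
print(proj(m,[[*rw(-100),70]]),env.observe()["t"])
try: print(case(im,m,tuple(map(float,proj(m,[[*rw(-145,0),70]])[0])),70), rw(-100))
except Exception as x: print(x)
```

```text
place True [527.8  29.1  44.7] [-0.3 -0.1  5.5]
24.325
[[317.6835592  303.53723864]] 24.9167
(array([582.1975708 ,  15.34872437]), np.float32(1.3214824), [257.4779052734375, 597.70947265625], (0, 203, 640, 277)) [527.78406588  29.04349233]
```

View pics/afterM.png

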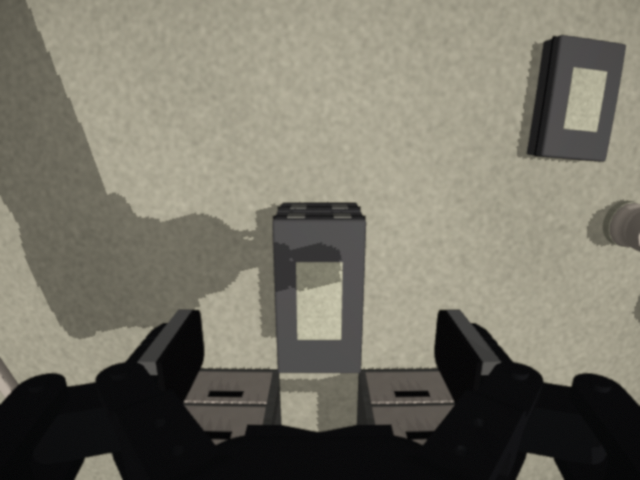

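The medium case sits squarely on the large one: its top corners are at (274,217), (366,217), (362,372) and (278,372), the clasp ends are flush at row ~207, and the slot's inner edges at (280, 359) are symmetric about the case. Now the small case.

Run:
```python
from h import *
m=env.camera_model("wrist")
P=ray(m,[(274,217),(366,217),(362,372),(278,372)],70); c=P.mean(0)-O; print("medium in riser",c@ex,c@ey)
pick(np.array([437.6,261.8]),-.3015,4,110)
place(rw(SX),RY,74,125,100)
env.move_to([*rw(-160),215],down(RY+np.pi)); env.hold(.2)
m=env.camera_model("wrist"); im=env.camera("wrist"); cv2.imwrite("pics/afterS.png",im); print(env.observe()["t"])
# tilted push poses: tool z forward-down
import math
def tilt(a):
    z=np.array([*(ex*math.sin(a)),-math.cos(a)]); y=np.array([*ey,0])
    r={}
    for s in(1,-1): r[s]=Ro.from_matrix(np.c_[np.cross(s*y,z),s*y,z]).as_quat()
    return r
for a in(45,55,65):
  for s,q in tilt(math.radians(a)).items():
    print(a,s,[None if (j:=env.ik([*rw(x),z],q)) is None else j.round(2).tolist() for x,z in((-210,110),(-210,18),(12,18))])
```

```text
medium in riser -103.20647900801478 1.6371900520555052
grip 27.6667 55.14835255652475 43.053361773490906
place True [527.8  29.1  74.7] [-0.5  0.4  4.5]
33.7583
34.4167
45 1 [None, None, [-0.05, 0.63, -1.02, -0.85, -0.14, 0.15]]
45 -1 [None, None, [-0.05, 0.63, -1.02, -0.85, -0.14, -3.0]]
55 1 [None, None, [-0.03, 0.81, -1.12, -1.31, -0.18, 0.13]]
55 -1 [None, None, [-0.03, 0.81, -1.12, -1.31, -0.18, -3.01]]
65 1 [None, None, [-0.01, 1.05, -1.16, -1.77, -0.21, 0.1]]
65 -1 [None, None, [-0.01, 1.05, -1.16, -1.77, -0.21, -3.04]]
```

View pics/afterS.png

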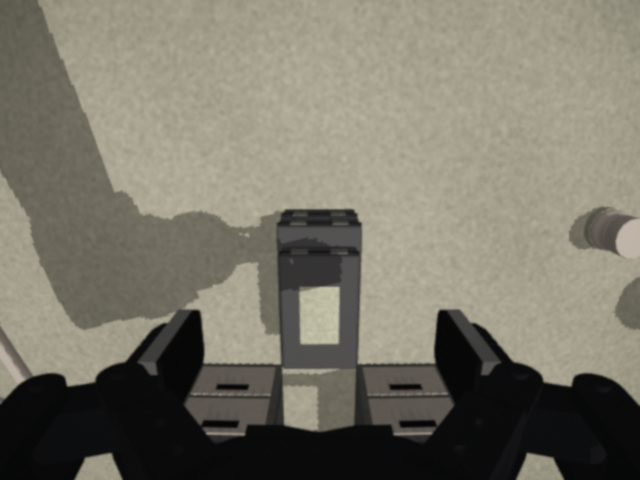

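The small case sits centred on the medium one (top edges at columns 282–357, rows 252–367), and the column lines up with the slot. Next I need to find feasible tilts along the push.

```bash
cat >> h.py <<'E'
def tilt(a,s):
    a=np.radians(a); z=np.array([*(ex*np.sin(a)),-np.cos(a)]); y=s*np.array([*ey,0])
    return Ro.from_matrix(np.c_[np.cross(y,z),y,z]).as_quat()
E
python3 - <<'E'
from h import *
for s in(1,-1):
  for a in(0,10,20,30,35,40,45):
    print(s,a,"".join("x" if env.ik([*rw(x),15],tilt(a,s)) is None else "." for x in range(-220,21,10)), np.round(env.ik([*rw(0),15],tilt(a,s)),2))
print(env.observe()["joints"].round(2),(Ro.from_quat(tilt(0,1)).inv()*Ro.from_quat(down(RY+np.pi))).magnitude())
E
```

```text
1 0 ......................... [-0.11  0.67 -0.23  0.67  0.    0.14]
1 10 ......................... [-0.1   0.58 -0.44  0.38 -0.03  0.15]
1 20 ......................... [-0.08  0.52 -0.64  0.07 -0.06  0.16]
1 30 x........................ [-0.07  0.51 -0.82 -0.28 -0.09  0.16]
1 35 xxxxx.................... [-0.06  0.53 -0.9  -0.46 -0.11  0.16]
1 40 xxxxxxxx................. [-0.05  0.57 -0.98 -0.66 -0.13  0.15]
1 45 xxxxxxxxxxx.............. [-0.04  0.63 -1.04 -0.88 -0.15  0.15]
-1 0 ......................... [-0.11  0.67 -0.23  0.67  0.   -3.  ]
-1 10 ......................... [-0.1   0.58 -0.44  0.38 -0.03 -2.99]
-1 20 ......................... [-0.08  0.52 -0.64  0.07 -0.06 -2.99]
-1 30 x........................ [-0.07  0.51 -0.82 -0.28 -0.09 -2.98]
-1 35 xxxxx.................... [-0.06  0.53 -0.9  -0.46 -0.11 -2.98]
-1 40 xxxxxxxx................. [-0.05  0.57 -0.98 -0.66 -0.13 -2.99]
-1 45 xxxxxxxxxxx.............. [-0.04  0.63 -1.04 -0.88 -0.15 -2.99]
[-0.06  0.2  -0.41  0.96 -0.    0.19] 2.2204460492503126e-16
```

```bash
python3 - <<'E'
from h import *
f=lambda:(env.observe()["ft_force"][:2]@ex).round(2)
env.gripper_to(30); env.move_to([*rw(-200),130],tilt(25,1)); env.servo_line([*rw(-200),12],100,ori=tilt(30,1)); env.hold(.2); print("free",f())
print(env.servo_line([*rw(-150),12],20,contact_N=1.5)); e=env.observe()["ee_pos"]; print("touch x",(e[:2]-O)@ex,f())
print(env.servo_line([*rw(-140),12],20,contact_N=15),f(),env.servo_line([*rw(-100),12],30,contact_N=15),f(),env.observe()["t"])
cv2.imwrite("pics/mid.png",env.camera("scene")[220:380,200:400])
E
python3 -c "
import cv2;cv2.imwrite('pics/mid2.png',cv2.convertScaleAbs(cv2.resize(cv2.imread('pics/mid.png'),None,fx=3.5,fy=3.5,interpolation=2),alpha=1.6))"
```

```text
free 0.03
True
touch x -170.5612119767116 -0.11
False -2.22 False -1.37 42.0
```

View pics/mid2.png

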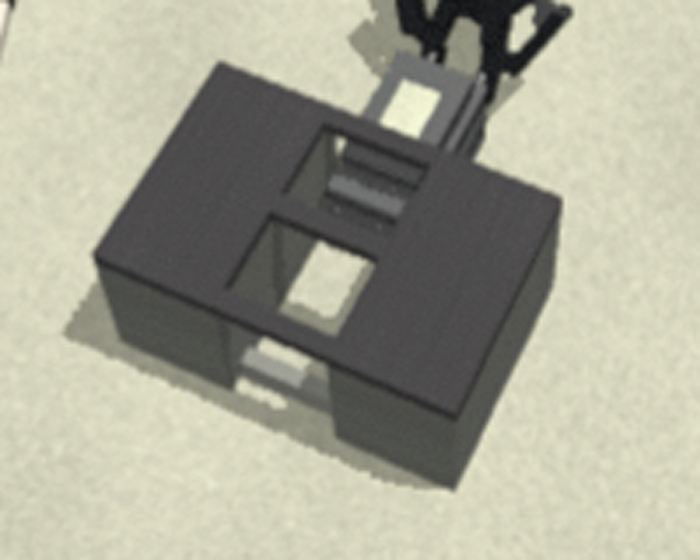

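The front slots in cleanly: in this crop the stack's leading end is under the first slat at around (370,170), centred and still square. I'll retilt and finish the push.

Run:
```python
from h import *
f=lambda:(env.observe()["ft_force"][:2]@ex).round(2)
X=lambda:((env.observe()["ee_pos"][:2]-O)@ex).round(1)
env.servo_line([*rw(-114),12],60); env.servo_line([*rw(-114),12.5],20,ori=tilt(42,1)); env.hold(.1); print(f(),env.observe()["t"])
print(env.servo_line([*rw(-25),12.5],30,contact_N=10),X(),f())
hit=env.servo_line([*rw(12),12.5],10,contact_N=6); print(hit,X(),f(),env.observe()["t"])
```

```text
0.04 43.175
False -25.1 -2.4
True 7.7 0.27 49.2083
```

Run:
```python
from h import *
X=lambda:((env.observe()["ee_pos"][:2]-O)@ex).round(1)
print(env.observe()["ft_force"].round(1),X())
hit=env.servo_line([*rw(12),12.5],5,contact_N=6);s=env.observe();print(hit,X(),s["ft_force"].round(1),s["wrist_torque"].round(2),s["t"])
a=cv2.resize(env.camera("scene")[220:370,220:370],(600,600),interpolation=2)
cv2.imwrite("pics/end.png",cv2.convertScaleAbs(a,alpha=1.7))
```

```text
[ 0.1 -0.7  0.1] 7.7
True 7.7 [0.8 0.1 0.3] [0.2  0.65 0.02] 49.9583
```

View pics/end.png

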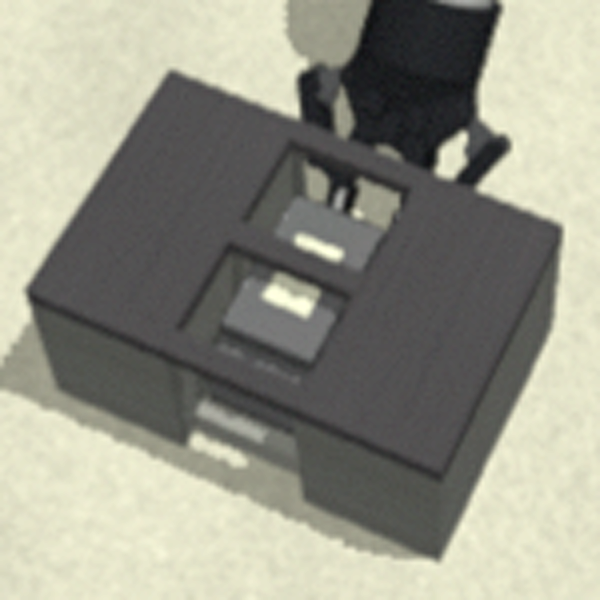

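Run:
```python
from h import *
m=env.camera_model("scene"); g=lambda u:[(a/4+220-.4,b/4+220-.4) for a,b in u]
for n,u,z in(("lead",[(222,322),(317,362)],96),("trail",[(288,198),(384,238)],96),("riser front top",[(172,70),(562,228)],122),("riser back top",[(30,293),(442,475)],122)):
    P=ray(m,g(u),z)-O; print(n,np.c_[P@ex,P@ey].round(1).tolist())
for d in(2.0,4.0):
    print(env.servo_line([*rw(7.7+d),12.5],5,contact_N=30)); s=env.observe()
    F=s["ft_force"];print(F.round(2),s["wrist_torque"].round(2),((s["ee_pos"][:2]-O)@ex).round(1),s["t"])
```

```text
lead [[120.5, -25.0], [120.0, 32.6]]
trail [[35.3, -28.5], [35.6, 32.0]]
riser front top [[0.5, -119.8], [2.1, 123.9]]
riser back top [[159.9, -117.8], [160.5, 125.0]]
False
[-5.4   1.03 -3.64] [ 0.47  1.86 -0.07] 8.2 50.825
False
[-15.2    3.28   5.6 ] [ 0.41  2.   -0.1 ] 8.3 51.375
```

Run:
```python
from h import *
env.servo_line([*rw(-60),12.5],120); env.servo_line([*rw(-130),60],150); env.servo_line([*rw(-150),230],200,ori=down(RY+np.pi))
# offline: afterS camera from mount geometry
m=env.camera_model("wrist");s=env.observe();T=Ro.from_quat(s["ee_rot"]).as_matrix()
Rm=np.array(m["R"])@T; c=T.T@(-np.array(m["R"]).T@m["t"]-s["ee_pos"])
T2=Ro.from_quat(down(RY+np.pi)).as_matrix(); R2=Rm@T2.T; C2=np.array([*rw(-160),215])+T2@c
a=dict(m,R=R2,t=-R2@C2)
fr=lambda P:np.c_[(P-O)@ex,(P-O)@ey].round(1).tolist()
print("small",fr(ray(a,[(281,252),(358,252),(357,367),(282,367)],96)),"med trail",fr(ray(a,[(278,226),(361,226)],70)),"large trail",fr(ray(a,[(282,211),(356,211)],40)))
env.move_to([*rw(90),290],down(RY+np.pi)); env.hold(.2)
m=env.camera_model("wrist");im=env.camera("wrist");cv2.imwrite("pics/fin.png",im)
import json;json.dump({k:np.array(v).tolist() for k,v in m.items()},open("fin.json","w"))
# rectified profile along slot at z=96 and z=70, averaged over |y|<5 / 20..24
for z in(96,70,40):
  for ys in((-3,3),(20,24),(-24,-20)):
    r=[]
    for x in range(-10,162,2):
        P=[[*rw(x,y),z] for y in np.linspace(*ys,5)]
        uv=proj(m,P).round().astype(int); r.append(int(np.mean([im[v,u].max() if 0<=v<480 and 0<=u<640 else 0 for u,v in uv])))
    print(z,ys,r)
print(env.observe()["t"])
```

```text
small [[-149.1, -25.1], [-149.1, 27.9], [-58.0, 29.8], [-58.1, -26.9]] med trail [[-161.3, -29.3], [-161.3, 32.3]] large trail [[-166.8, -28.9], [-166.7, 31.1]]
96 (-3, 3) [237, 236, 237, 237, 156, 92, 91, 89, 88, 90, 89, 91, 159, 99, 97, 136, 138, 138, 138, 137, 98, 120, 136, 136, 137, 136, 136, 137, 136, 136, 136, 170, 241, 246, 245, 246, 247, 246, 246, 246, 248, 248, 216, 85, 77, 91, 89, 86, 88, 88, 87, 146, 245, 247, 232, 145, 133, 133, 133, 132, 132, 132, 133, 132, 131, 126, 132, 131, 135, 168, 174, 172, 170, 172, 205, 235, 236, 238, 240, 241, 238, 154, 45, 71, 87, 89]
96 (20, 24) [237, 237, 238, 239, 171, 94, 91, 89, 88, 90, 89, 100, 155, 104, 89, 95, 100, 99, 93, 94, 94, 120, 138, 138, 138, 138, 138, 138, 137, 137, 137, 137, 138, 137, 136, 136, 136, 136, 136, 136, 136, 136, 110, 58, 77, 90, 89, 85, 89, 88, 87, 98, 133, 134, 134, 134, 133, 134, 134, 134, 133, 134, 134, 134, 131, 97, 97, 99, 99, 155, 171, 169, 168, 171, 206, 235, 236, 235, 235, 235, 233, 145, 45, 71, 88, 88]
96 (-24, -20) [233, 233, 236, 236, 155, 91, 92, 89, 89, 91, 87, 100, 155, 93, 96, 134, 137, 137, 137, 132
[... 2174 characters left out ...]
37, 137, 137, 137, 137, 137, 137, 136, 137, 136, 136, 136, 137, 136, 136, 136, 120, 73, 61, 86, 90, 88, 85, 87, 89, 87, 89, 116, 133, 134, 134, 134, 134, 133, 133, 134, 134, 134, 134, 133, 134, 133, 131, 117, 119, 125, 120, 117, 161, 174, 170, 170, 171, 173, 203, 233]
40 (-24, -20) [238, 238, 212, 91, 92, 91, 88, 88, 91, 87, 90, 134, 157, 98, 95, 133, 137, 137, 137, 137, 136, 122, 131, 135, 135, 136, 136, 136, 136, 135, 136, 135, 135, 135, 135, 135, 135, 135, 135, 134, 133, 133, 134, 134, 133, 133, 115, 71, 61, 86, 91, 90, 86, 87, 89, 87, 89, 115, 131, 132, 132, 132, 132, 132, 132, 133, 132, 132, 132, 133, 132, 132, 130, 122, 131, 132, 129, 132, 170, 180, 178, 178, 179, 181, 214, 237]
56.425
```

```bash
python3 -c "
from cell import env
print(env.job_done())"
```

```text
the job is handed in; nothing more can be done
None
```

I stacked the three cases, slid the column under the riser until it met firm resistance (about 15 N) about where the stop bar should be, and handed the job in at about 56 s. By my last measurements the medium case sits about 5 mm forward on the large one (limit 10 mm), the large case's leading end is inferred to be within about 2 mm of the stop, and no verdict came back.

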